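# Crank the cam clamp shut on the large medallion

### The arm

A 6-joint arm with a two-finger parallel gripper is mounted at the origin on a cart in front of the work surface, level with it; the furniture and walls round the work are solid. World frame = base frame: x ahead of the robot, y to its left, z up, the work surface at z = 0. Lengths are in m, angles in rad, forces in N, time in s.
With the tool pointing down it reaches from about 0.35 to 0.975 m from the base axis. Payload 4.9 kg.
Tool frame: the origin (TCP) lies at the very end of the fingers, on their centre line; the grasp point (between the pads) lies 19 mm behind it; z points along the fingers, y is the direction in which the jaws open and shut (so a half turn about z gives the same grasp; the last joint's range is limited). The gripper opens to 85 mm and grips with 20 to 120 N. Pads are 22 mm wide; open, the fingers measure 114 mm over their backs; the gripper's body (76 mm by 85 mm) begins 54 mm behind the grasp point. The pads swing forward as they close: fully open they stand 13 mm farther back than shut.
Start: joints at [-1.372, 0.053, 1.613, -0, 1.476, -0.119], TCP at [0.195, -0.594, 0.231] pointing down, gripper open.
Joint ranges: [-3.01, 3.01], [-1.01, 2.22], [0.06, 2.58], [-1.02, 4.17], [0.09, 2.62], [-3.14, 3.14]. Speed limits (rad/s): [2.57, 2.57, 3.14, 3.14, 3.14, 3.14].

### API

Orientations are given as a unit quaternion [w, x, y, z].
In Python, from plant import monitor, eyes, manip gives the robot as it stands.
- The arm moves only by the tool step_arm, never from a script. Its argument "motion" is a list of rows, each a list of 7 numbers: the shift along the world's x, y, z scaled (see below), then the turn, a rotation vector about the world's x, y, z scaled (see below), then the closure in counts, from 0 (fully open) to 255 (shut). In form: [[x, y, z, ax, ay, az, grip], ...]. A call has 1 to 10 rows; each row is the pose to reach, as a shift and turn from the pose commanded when the call began; what a row does not reach only later rows make up. The controller multiplies each number of a shift by 0.5 m and each number of a turn by 1.5 rad. A row lasts 1/10 s, in which the tool goes at most 50 mm and 8.59 degrees, less where a joint would pass 70% of its speed; a pose out of reach is approached as far as the arm can. A call with a number of a shift or a turn outside -1 to 1 is refused whole. A call with a gripper value outside its range is refused whole. The fingers move at their own pace and stop on an object; the grip force is fixed at half the most. Time passes only in rows, so rows that repeat a pose let the fingers close. It gives the time, the measured TCP pose, the force and the opening at its end, in the units of the state.
- monitor.state(): the state, without advancing time (a new reading comes with each control period).
- eyes.grab_frame(name): name is "scene" or "top"; returns a dict with "pixels" (400x640x3 uint8, red, green, blue), "mtx" (3x3 intrinsics, pixels), "dist" ([k1, k2, p1, p2, k3] as OpenCV has them; the pictures are not rectified), "rvec" (rotation vector, rad) and "tvec" (3), from world to camera coordinates, as OpenCV has them. Camera axes: x right, y down, z forward; pixel columns grow to the right and rows downward; lengths in m; the calibration is good to about 2 mm. A picture is of the moment at which its call begins. There is no depth.
- manip.job_done(): hands the job in, once; it reports no verdict.
Trained networks look in the newest picture that a camera, given by its name, has taken for a name from the list of things; names that differ only in an ending like _2 or _b are one class to them, and where a whole thing is asked for, a point or a joint stands for the part that bears it (a point fixed in the world has none). Each returns a list of dicts, best first, with "p" (0 to 1); they miss things now and then, are a little off and sometimes report something else, mostly with a low value. They report only what shows in the picture. A call takes as long as a camera call.
- eyes.look_for(name, camera): "box" ([centre column, centre row, width, height] in pixels, round what is visible of it).
- eyes.pinpoint(name, camera): "uv" ([column, row] in pixels: a listed point, or the origin of a listed thing).
The state is a dict: "time": time; "joint_pos": joint angles; "joint_vel": joint speeds; "joint_efforts": joint torques, N m; "tool_pos": TCP position; "tool_rot": TCP orientation; "contact_force": force on the tool from outside, world axes, zero at the start; "ft_torque": the same for the moment, N m; "gripper_width": opening from 0.0 (shut) to 1.0 (fully open).
Only numpy, scipy, OpenCV 4.12 (cv2) and the standard library are available. Lean on these libraries where they do the work, as an engineer would, in place of code of your own. Each camera call takes 0.05 s, during which the arm holds its last target.

### The job

Clamp the large medallion in its cam fixture: turn that fixture's crank counter-clockwise (seen from above) until the follower roller rests in the middle of the dwell on the cam's raised nose, with the crank arm pointing straight away from the medallion, and leave it there. Do not disturb the crank of the other fixture, which holds the small medallion.

Things in the scene. Friction and masses are not known exactly. Their poses are not given: they have to be found in the camera images.
- fixture_large: fixed cam clamp with the large medallion (115 mm across), on an aluminium plate 257 x 120 x 12 mm. Origin: on the cam's upright axis, at the plate's underside, 50 mm from its crank end; x points from the cam to the medallion (centre at x = 147.5 mm), z up. Only hub (53 mm high), crank arm and grip rise above 30 mm. A like clamp with a small medallion stands beside it, left or right.
- crank_large (a joint): turn of the large clamp's cam and crank, rad, counter-clockwise from above positive, range 0 to 4, starts at 0.2 to 0.65. At 2.0 the roller is in mid-dwell (the even arc of the cam's raised nose, 1.45 to 2.55), the jaw fully forward, the arm along the fixture's -x; elsewhere the arm points (value + 1.142) rad from its x axis. The jaw springs back 10 mm on both sides. 2 to 4 N at the grip; stays where left.
- crank_large_grip (a point): middle of the upright black round grip on the large clamp's crank arm, 60 mm from the cam axis, 76 mm above the table. The grip is 20 mm in diameter, stands from 52 to 98 mm above the table and spins freely on its pin, so the hand need not turn with it. The crank arm under it lies at 41 to 49 mm height and is 16 to 20 mm wide.
- crank_small_grip (a point): the same point of the equal grip on the other clamp (medallion 55 mm across, plate 205 x 96 mm); not to be moved

How it is judged:
By the outcome, as a careful person would: the job done as asked, in the order asked, and still so for the second after the job is handed in, with the robot touching nothing.
It also fails if it takes over 32 s, if anything falls off the work surface, if the arm or the gripper's body presses on something with over 40 N, if the wrist force passes 120 N, or if a joint passes its speed limit or range.

## Working session

There is one attempt and no reset: what is moved stays moved. The work goes in short steps, Python scripts to look and compute and a tool call to move; the robot and the scene stay as the last step left them, time stands still between calls to the robot, and variables do not carry over. Pictures are saved under pics/ and viewed, and the job is handed in when it is done.

Besides the shell and the picture viewer there is one more tool, called after "Call:" as a command line: name --pt "numbers of a row" for each row, then --argument value for the rest. step_arm: Moves the arm, as the interface text tells. Its arguments: {"type":"object","properties":{"motion":{"type":"array","items":{"type":"array","items":{"type":"number"}}}},"required":["motion"]}

```bash
mkdir -p pics
cat > h.py <<'E'
import numpy as np, cv2
from plant import monitor, eyes, manip
def ray(f,uv):
    R,_=cv2.Rodrigues(np.array(f["rvec"],float)); t=np.array(f["tvec"],float).reshape(3)
    p=cv2.undistortPoints(np.array([[uv]],float),np.array(f["mtx"],float),np.array(f["dist"],float))[0,0]
    return -R.T@t, R.T@np.array([p[0],p[1],1.])
def onz(f,uv,z):
    c,d=ray(f,uv); return c+d*(z-c[2])/d[2]
def proj(f,P):
    return cv2.projectPoints(np.array(P,float).reshape(-1,3),np.array(f["rvec"],float),np.array(f["tvec"],float),np.array(f["mtx"],float),np.array(f["dist"],float))[0].reshape(-1,2)
E
python3 - <<'E'
from h import *
s=monitor.state();print({k:np.round(v,3).tolist() for k,v in s.items()})
for c in("top","scene"):
    f=eyes.grab_frame(c);cv2.imwrite(f"pics/{c}0.png",f["pixels"][:,:,::-1])
    for n,z in(("crank_large_grip",.076),("crank_small_grip",.076),("fixture_large",0.),("crank_large",0.05)):
        for r in eyes.pinpoint(n,c)[:3]: print(c,n,np.round(r["uv"],1),round(r["p"],2),onz(f,r["uv"],z).round(4))
        for r in eyes.look_for(n,c)[:2]: print('  box',np.round(r["box"],0),round(r["p"],2))
E
```

```text
{'time': 0.0, 'joint_pos': [-1.372, 0.053, 1.614, 0.0, 1.476, -0.119], 'joint_vel': [-0.002, 0.001, 0.002, 0.0, -0.0, 0.001], 'joint_efforts': [-0.002, -39.368, -37.018, -0.0, 0.007, 0.0], 'tool_pos': [0.195, -0.593, 0.23], 'tool_rot': [-0.001, 0.987, 0.158, -0.0], 'contact_force': [-0.111, 0.229, 0.834], 'ft_torque': [0.029, 0.016, -0.016], 'gripper_width': 1.004}
top crank_large_grip [230.2 211.8] 0.66 [0.537  0.2428 0.076 ]
  box [254. 218.  65.  32.] 0.75
top crank_small_grip [393.3 214.6] 0.6 [ 0.5264 -0.073   0.076 ]
  box [415. 214.  53.  29.] 0.91
top fixture_large [266.3 220.6] 0.69 [0.5249 0.1845 0.    ]
  box [264. 184.  79. 120.] 0.73Traceback (most recent call last):
  File "<stdin>", line 6, in <module>
ValueError: it knows: crank_large_grip, crank_small_grip, fixture_large
```

View pics/top0.png

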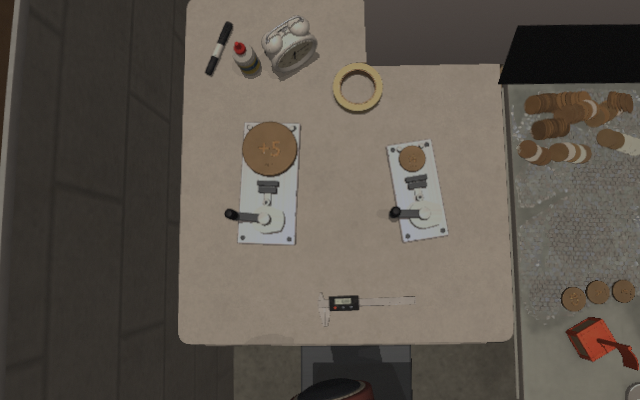

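Run:
```python
from h import *
c="scene"
f=eyes.grab_frame(c);cv2.imwrite(f"pics/{c}0.png",f["pixels"][:,:,::-1])
for n,z in(("crank_large_grip",.076),("crank_small_grip",.076),("fixture_large",0.)):
        for r in eyes.pinpoint(n,c)[:3]: print(c,n,np.round(r["uv"],1),round(r["p"],2),onz(f,r["uv"],z).round(4))
        for r in eyes.look_for(n,c)[:2]: print('  box',np.round(r["box"],0),round(r["p"],2))
f=eyes.grab_frame("top")
im=f["pixels"][110:290,180:460,::-1]
cv2.imwrite("pics/top1.png",cv2.resize(im,None,fx=2.8,fy=2.8,interpolation=cv2.INTER_CUBIC))
```

```text
scene crank_large_grip [357.7 131. ] 0.62 [0.5326 0.2359 0.076 ]
  box [345. 148.  26.  55.] 0.75
scene crank_small_grip [305.2 243.3] 0.67 [ 0.5334 -0.0763  0.076 ]
  box [294. 266.  32.  62.] 0.67
  box [345. 150.  25.  54.] 0.25
scene fixture_large [348.2 165.2] 0.84 [0.529  0.1907 0.    ]
  box [377. 166. 114.  98.] 0.66
```

View pics/scene0.png

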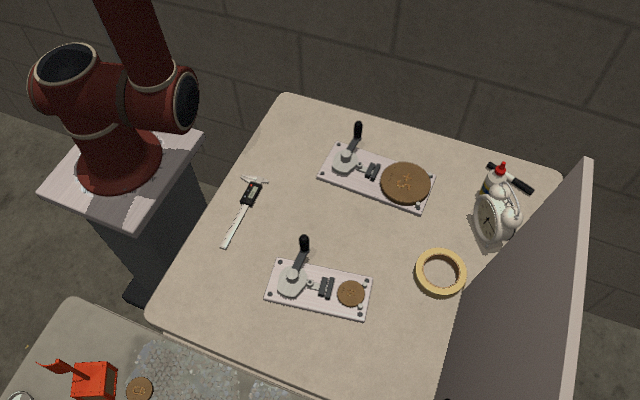

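View pics/top1.png

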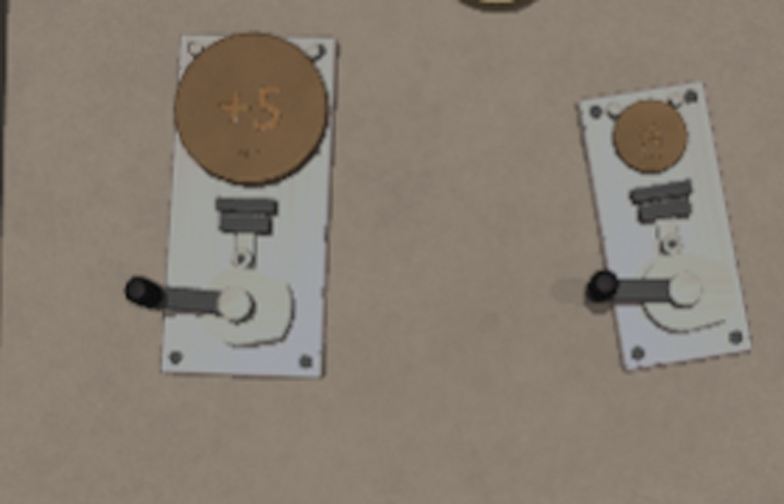

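The top view shows the large clamp on the left (plate corners near (245,123), (300,124), (295,245) and (238,243), hub near (264,218), grip near (231,212)). I'll fit its pose to these.

```bash
cat > fit.py <<'E'
from h import *
from scipy.optimize import least_squares
f=eyes.grab_frame("top")
im=f["pixels"].astype(int)
g=im.min(2)
# plate corners from crop
co=np.array([(181,37),(337,39),(323,377),(163,372)])/2.8+[180,110]-[.32,.32]
P=np.array([[.207,.06,.012],[.207,-.06,.012],[-.05,-.06,.012],[-.05,.06,.012]])
W=np.array([onz(f,c,.012) for c in co]);print(W.round(4))
print('sides',[np.linalg.norm(W[i]-W[(i+1)%4]).round(4) for i in range(4)])
def tf(q,P):
    c,s=np.cos(q[2]),np.sin(q[2]);P=np.array(P)
    return np.c_[q[0]+c*P[:,0]-s*P[:,1],q[1]+s*P[:,0]+c*P[:,1],P[:,2]]
r=least_squares(lambda q:(proj(f,tf(q,P))-co).ravel(),[.52,.185,0],loss='soft_l1',x_scale=[.01,.01,.1])
q=r.x;print('pose',q.round(4),'yawdeg',np.degrees(q[2]).round(2),r.fun.round(2))
hub=tf(q,[[0,0,.053]]);print('hub px',proj(f,hub))
print('med px',proj(f,tf(q,[[.1475,0,.03]])))
for v in np.arange(.2,.7,.05):
    a=v+1.142;print(round(v,2),proj(f,tf(q,[[.06*np.cos(a),.06*np.sin(a),.098],[.06*np.cos(a),.06*np.sin(a),.052]])).round(1).tolist())
E
python3 fit.py
```

```text
[[0.7319 0.2302 0.012 ]
 [0.7274 0.1118 0.012 ]
 [0.4744 0.1234 0.012 ]
 [0.4796 0.2413 0.012 ]]
sides [np.float64(0.1185), np.float64(0.2532), np.float64(0.118), np.float64(0.2525)]
pose [ 0.5251  0.1801 -0.0443] yawdeg -2.54 [-0.34 -1.23  0.35 -0.88  0.46  0.93 -0.51  0.88]
hub px [[264.12607224 218.36746029]]
med px [[269.40752489 147.90799452]]
0.2 [[230.1, 208.4], [235.5, 210.8]]
0.25 [[229.7, 209.9], [235.1, 212.2]]
0.3 [[229.4, 211.5], [234.8, 213.7]]
0.35 [[229.1, 213.0], [234.5, 215.2]]
0.4 [[229.0, 214.6], [234.4, 216.7]]
0.45 [[228.9, 216.2], [234.3, 218.2]]
0.5 [[228.8, 217.8], [234.3, 219.7]]
0.55 [[228.9, 219.3], [234.3, 221.2]]
0.6 [[229.1, 220.9], [234.5, 222.7]]
0.65 [[229.3, 222.4], [234.7, 224.2]]
```

Call:
step_arm --pt "0.34 0.8 0 0 0 0.37 0" --pt "0.34 0.8 0 0 0 0.37 0" --pt "0.34 0.8 0 0 0 0.37 0" --pt "0.34 0.8 0 0 0 0.37 0" --pt "0.34 0.8 0 0 0 0.37 0" --pt "0.34 0.8 0 0 0 0.37 0" --pt "0.34 0.8 0 0 0 0.37 0" --pt "0.34 0.8 0 0 0 0.37 0" --pt "0.34 0.8 0 0 0 0.37 0" --pt "0.34 0.8 0 0 0 0.37 0"

```text
time: 1.8
tool_pos: [0.3664, -0.1906, 0.2316]
tool_rot: [0.0, 0.905, 0.425, 0.001]
contact_force: [-0.6, -0.3, 0.2]
gripper_width: 1.001
```

Call:
step_arm --pt "0.338 0.867 0 0 0 0.37 0" --pt "0.338 0.867 0 0 0 0.37 0" --pt "0.338 0.867 0 0 0 0.37 0" --pt "0.338 0.867 0 0 0 0.37 0" --pt "0.338 0.867 0 0 0 0.37 0" --pt "0.338 0.867 0 0 0 0.37 0" --pt "0.338 0.867 0 0 0 0.37 0" --pt "0.338 0.867 0 0 0 0.37 0" --pt "0.338 0.867 0 0 0 0.37 0" --pt "0.338 0.867 0 0 0 0.37 0"

```text
time: 2.8
tool_pos: [0.5356, 0.2425, 0.2308]
tool_rot: [-0.0, 0.755, 0.656, 0.0]
contact_force: [-0.3, -0.2, 0.2]
gripper_width: 1.001
```

Run:
```python
from h import *
s=monitor.state();print(s["tool_pos"],s["tool_rot"],s["joint_pos"])
for c in("scene","top"):
    f=eyes.grab_frame(c);im=f["pixels"][:,:,::-1].copy()
    print(c,proj(f,[[.5336,.2395,.098],s["tool_pos"]]).round(1).tolist())
    crop=im[60:260,220:480] if c=="scene" else im[110:290,180:440]
    cv2.imwrite(f"pics/{c}2.png",cv2.resize(crop,None,fx=2.8,fy=2.8,interpolation=cv2.INTER_CUBIC))
```

```text
[0.53555839 0.24251889 0.23082659] [-2.27191957e-04  7.54929565e-01  6.55805834e-01  9.09236038e-05] [ 2.98426262e-01 -3.44732471e-02  1.70143723e+00  4.91371243e-04
  1.47464637e+00  4.38676250e-01]
scene [[359.2, 123.5], [364.5, 78.2]]
top [[229.2, 212.5], [208.6, 203.8]]
```

View pics/scene2.png

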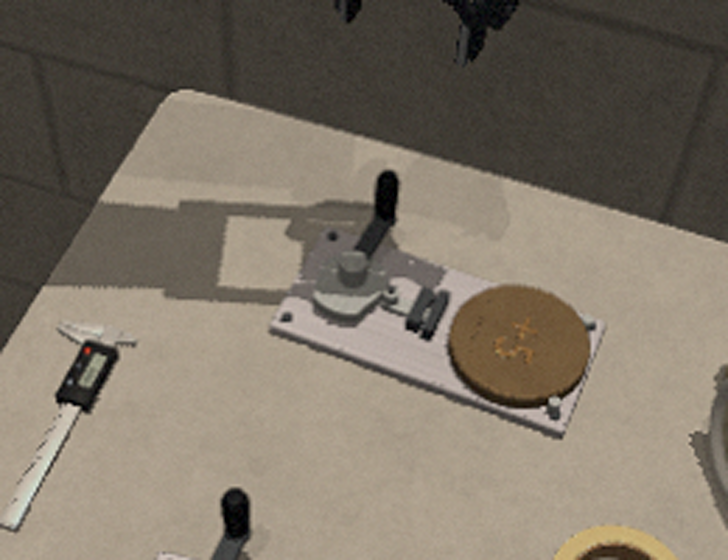

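The grip top in the scene view is at (358,122), and the model projects it at (359,123), so they agree. Descending around it.

Call:
step_arm --pt "-0.004 -0.004 -0.08 0 0 0 0" --pt "-0.004 -0.004 -0.16 0 0 0 0" --pt "-0.004 -0.004 -0.22 0 0 0 0" --pt "-0.004 -0.004 -0.27 0 0 0 0" --pt "-0.004 -0.004 -0.31 0 0 0 0" --pt "-0.004 -0.004 -0.34 0 0 0 0" --pt "-0.004 -0.004 -0.34 0 0 0 0" --pt "-0.004 -0.004 -0.34 0 0 0 130" --pt "-0.004 -0.004 -0.34 0 0 0 130" --pt "-0.004 -0.004 -0.34 0 0 0 130"

```text
time: 3.9
tool_pos: [0.5334, 0.238, 0.063]
tool_rot: [0.001, 0.756, 0.655, 0.001]
contact_force: [-0.8, 0.9, -0.6]
gripper_width: 0.514
```

Run:
```python
from h import *
s=monitor.state();print(s["tool_pos"],s["contact_force"],s["gripper_width"])
for c in("scene","top"):
    f=eyes.grab_frame(c);im=f["pixels"][:,:,::-1].copy()
    crop=im[60:260,220:480] if c=="scene" else im[110:290,180:440]
    cv2.imwrite(f"pics/{c}3.png",cv2.resize(crop,None,fx=2.8,fy=2.8,interpolation=cv2.INTER_CUBIC))
```

```text
[0.53341156 0.23803823 0.06299092] [-0.81470349  0.87539147 -0.56872943] 0.5143130872183559
```

View pics/scene3.png

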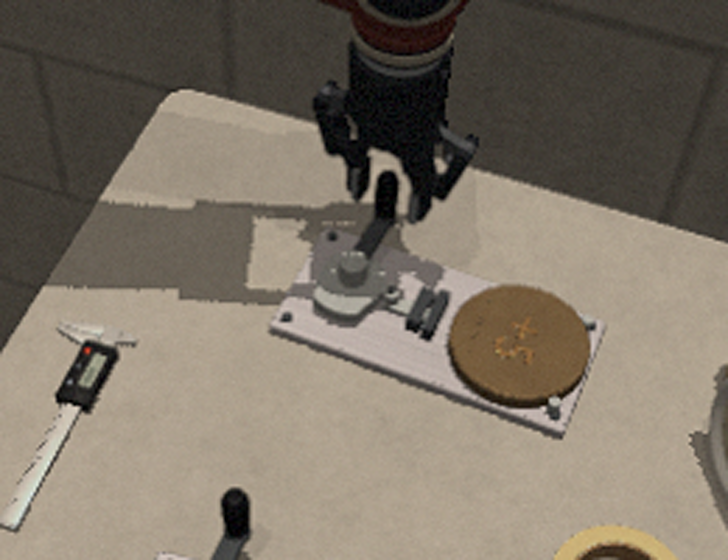

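View pics/top3.png

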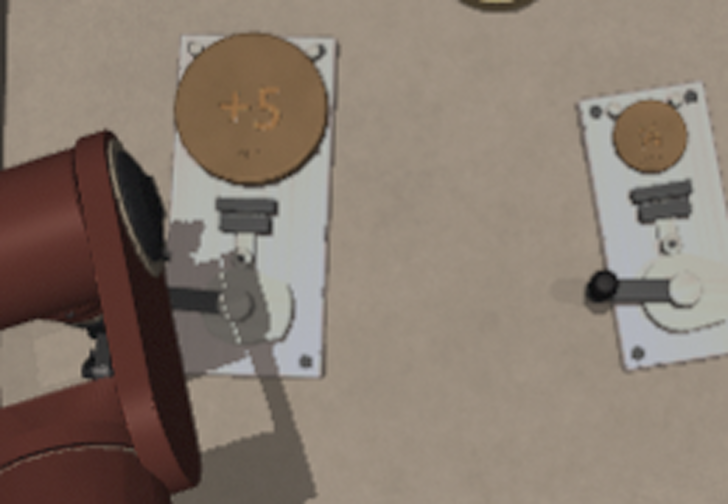

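Call:
step_arm --pt "0 0 0 0 0 0 180" --pt "0 0 0 0 0 0 190" --pt "0 0 0 0 0 0 190" --pt "0 0 0 0 0 0 190"

```text
time: 4.4
tool_pos: [0.5321, 0.2379, 0.0613]
tool_rot: [-0.0, 0.756, 0.655, -0.0]
contact_force: [-0.6, -0.0, 1.5]
gripper_width: 0.255
```

Run:
```python
from h import *
s=monitor.state();p=s["tool_pos"];print(p)
yaw=2*np.arctan2(s["tool_rot"][2],s["tool_rot"][1])
for th in np.linspace(1.50,2.4,10):
    d=(np.array([.5251,.1801])+.06*np.array([np.cos(th),np.sin(th)])-p[:2])/.5
    print(f"[{d[0]:.3f}, {d[1]:.3f}, 0, 0, 0, {(th-yaw)/1.5:.3f}, 190],",round(th,2))
```

```text
[0.53208501 0.23792321 0.06130243]
[-0.005, 0.004, 0, 0, 0, 0.048, 190], 1.5
[-0.017, 0.004, 0, 0, 0, 0.115, 190], 1.6
[-0.029, 0.003, 0, 0, 0, 0.181, 190], 1.7
[-0.041, 0.001, 0, 0, 0, 0.248, 190], 1.8
[-0.053, -0.002, 0, 0, 0, 0.315, 190], 1.9
[-0.064, -0.007, 0, 0, 0, 0.381, 190], 2.0
[-0.075, -0.012, 0, 0, 0, 0.448, 190], 2.1
[-0.085, -0.019, 0, 0, 0, 0.515, 190], 2.2
[-0.094, -0.026, 0, 0, 0, 0.581, 190], 2.3
[-0.102, -0.035, 0, 0, 0, 0.648, 190], 2.4
```

Call:
step_arm --pt "-0.005 0.003 0 0 0 0.048 190" --pt "-0.017 0.004 0 0 0 0.115 190" --pt "-0.029 0.003 0 0 0 0.181 190" --pt "-0.041 0.001 0 0 0 0.248 190" --pt "-0.053 -0.002 0 0 0 0.315 190" --pt "-0.064 -0.007 0 0 0 0.381 190"

```text
time: 5.0
tool_pos: [0.5011, 0.2346, 0.0615]
tool_rot: [0.001, 0.539, 0.842, 0.001]
contact_force: [3.1, 2.2, -2.5]
gripper_width: 0.255
```

Run:
```python
from h import *
c="scene";f=eyes.grab_frame(c);im=f["pixels"][:,:,::-1].copy()
cv2.imwrite(f"pics/{c}4.png",cv2.resize(im[60:260,220:480],None,fx=2.8,fy=2.8,interpolation=cv2.INTER_CUBIC))
s=monitor.state();p=s["tool_pos"];print(p,s["contact_force"],s["gripper_width"])
yaw=2*np.arctan2(s["tool_rot"][2],s["tool_rot"][1]);print(yaw,np.arctan2(p[1]-.1801,p[0]-.5251))
for th in np.arange(2.1,3.11,.1):
    d=(np.array([.5251,.1801])+.06*np.array([np.cos(th),np.sin(th)])-p[:2])/.5
    print(f"[{d[0]:.3f}, {d[1]:.3f}, 0, 0, 0, {(th-yaw)/1.5:.3f}, 190],",round(th,2))
```

```text
[0.50016883 0.23427221 0.06129518] [2.17600712 1.06801464 0.61387744] 0.25591156569753837
2.005929665527637 2.002117251301553
[-0.011, -0.005, 0, 0, 0, 0.063, 190], 2.1
[-0.021, -0.011, 0, 0, 0, 0.129, 190], 2.2
[-0.030, -0.019, 0, 0, 0, 0.196, 190], 2.3
[-0.039, -0.027, 0, 0, 0, 0.263, 190], 2.4
[-0.046, -0.037, 0, 0, 0, 0.329, 190], 2.5
[-0.053, -0.046, 0, 0, 0, 0.396, 190], 2.6
[-0.059, -0.057, 0, 0, 0, 0.463, 190], 2.7
[-0.063, -0.068, 0, 0, 0, 0.529, 190], 2.8
[-0.067, -0.080, 0, 0, 0, 0.596, 190], 2.9
[-0.069, -0.091, 0, 0, 0, 0.663, 190], 3.0
[-0.070, -0.103, 0, 0, 0, 0.729, 190], 3.1
```

View pics/scene4.png

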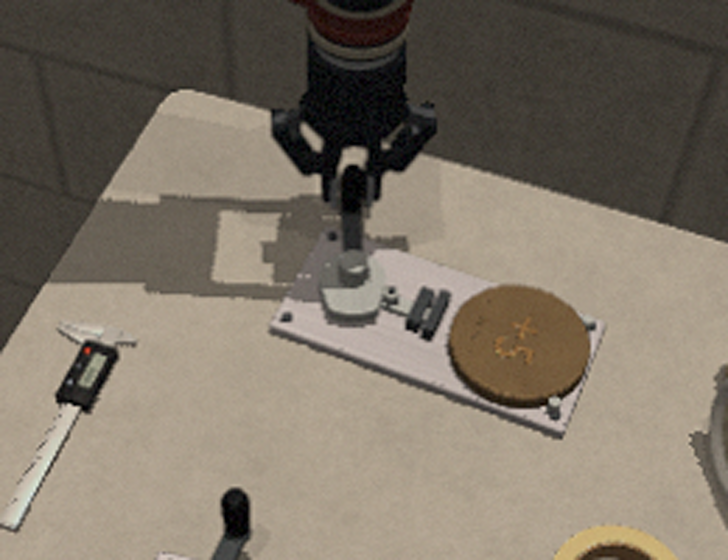

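The crank follows with low forces (about 3 N). Continuing.

Call:
step_arm --pt "-0.011 -0.005 0 0 0 0.063 190" --pt "-0.021 -0.011 0 0 0 0.129 190" --pt "-0.03 -0.019 0 0 0 0.196 190" --pt "-0.039 -0.027 0 0 0 0.263 190" --pt "-0.046 -0.037 0 0 0 0.329 190" --pt "-0.053 -0.046 0 0 0 0.396 190" --pt "-0.059 -0.057 0 0 0 0.463 190" --pt "-0.063 -0.068 0 0 0 0.529 190" --pt "-0.067 -0.08 0 0 0 0.596 190" --pt "-0.068 -0.085 0 0 0 0.63 190"

```text
time: 6.05
tool_pos: [0.4666, 0.1921, 0.0615]
tool_rot: [0.0, 0.098, 0.995, 0.001]
contact_force: [0.5, 4.1, -1.0]
gripper_width: 0.257
```

Run:
```python
from h import *
c="scene";f=eyes.grab_frame(c);im=f["pixels"][:,:,::-1].copy()
cv2.imwrite(f"pics/{c}5.png",cv2.resize(im[100:240,290:460],None,fx=4,fy=4,interpolation=cv2.INTER_CUBIC))
s=monitor.state();p=s["tool_pos"];print(p,s["contact_force"],s["gripper_width"])
yaw=2*np.arctan2(s["tool_rot"][2],s["tool_rot"][1]);print(yaw,np.arctan2(p[1]-.1801,p[0]-.5251),np.hypot(p[1]-.1801,p[0]-.5251))
for th in (3.0,3.05,3.097,3.11,3.12):
    d=(np.array([.5251,.1801])+.06*np.array([np.cos(th),np.sin(th)])-p[:2])/.5
    print(f"[{d[0]:.3f}, {d[1]:.3f}, 0, 0, 0, {(th-yaw)/1.5:.3f}, 190],",round(th,3))
# scene plate fit check: project model corners
q=[.5251,.1801,-.0443]
co,si=np.cos(q[2]),np.sin(q[2])
P=np.array([[.207,.06,.012],[.207,-.06,.012],[-.05,-.06,.012],[-.05,.06,.012],[0,0,.053],[.1475,0,.03]])
W=np.c_[q[0]+co*P[:,0]-si*P[:,1],q[1]+si*P[:,0]+co*P[:,1],P[:,2]]
print(((proj(f,W)-[290,100])*4).round(0).tolist())
```

```text
[0.46652442 0.19187666 0.06148498] [-0.292499    1.13241512 -0.06646321] 0.2518494746757742
2.9456240240183744 2.94318696417188 0.0597477059413582
[-0.002, -0.007, 0, 0, 0, 0.036, 190], 3.0
[-0.002, -0.013, 0, 0, 0, 0.070, 190], 3.05
[-0.003, -0.018, 0, 0, 0, 0.101, 190], 3.097
[-0.003, -0.020, 0, 0, 0, 0.110, 190], 3.11
[-0.003, -0.021, 0, 0, 0, 0.116, 190], 3.12
[[588.0, 301.0], [527.0, 461.0], [101.0, 307.0], [183.0, 162.0], [224.0, 216.0], [464.0, 325.0]]
```

View pics/scene5.png

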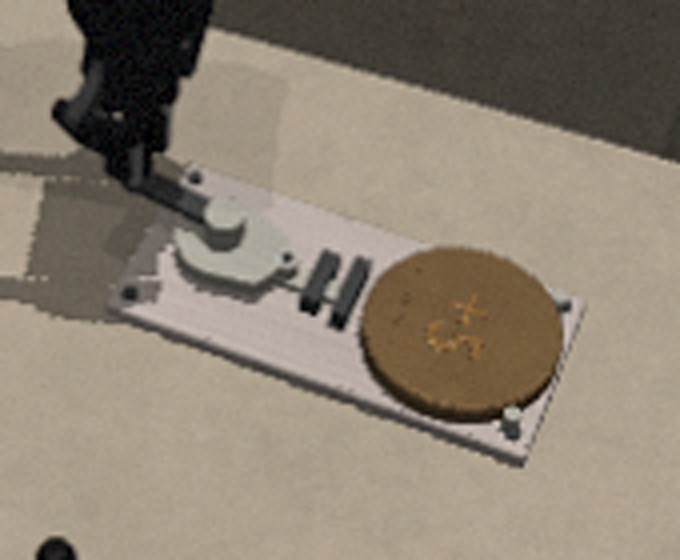

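The model corners and hub land within about 1–1.5 px of the scene picture. Final bit, then a firm close to centre the grip.

Call:
step_arm --pt "-0.002 -0.007 0 0 0 0.036 190" --pt "-0.002 -0.013 0 0 0 0.07 190" --pt "-0.003 -0.019 0 0 0 0.101 190" --pt "-0.003 -0.019 0 0 0 0.101 190" --pt "-0.003 -0.019 0 0 0 0.101 198" --pt "-0.003 -0.019 0 0 0 0.101 205" --pt "-0.003 -0.019 0 0 0 0.101 205"

```text
time: 6.8
tool_pos: [0.465, 0.1825, 0.0617]
tool_rot: [0.0, 0.023, 1.0, 0.0]
contact_force: [-1.9, 2.5, 4.2]
gripper_width: 0.212
```

Run:
```python
from h import *
s=monitor.state();p=s["tool_pos"];print(p,s["contact_force"],s["gripper_width"])
yaw=2*np.arctan2(s["tool_rot"][2],s["tool_rot"][1]);print(yaw,np.arctan2(p[1]-.1801,p[0]-.5251),np.hypot(p[1]-.1801,p[0]-.5251))
```

```text
[0.46501559 0.18254211 0.06166082] [-1.9099008   2.50188743  4.23134327] 0.21221061905018185
3.0951273843856577 3.1009702815206843 0.06013401524142574
```

Call:
step_arm --pt "0 0 0 0 0 0 170" --pt "0 0 0 0 0 0 100" --pt "0 0 0 0 0 0 60" --pt "0 0 0 0 0 0 60" --pt "0 0 0.05 0 0 0 60" --pt "0 0 0.12 0 0 0 60" --pt "0 0 0.2 0 0 0 60" --pt "0 0 0.3 0 0 0 60" --pt "0 0 0.34 0 0 0 60"

```text
time: 7.7
tool_pos: [0.4668, 0.1827, 0.2372]
tool_rot: [0.004, 0.023, 1.0, 0.001]
contact_force: [0.4, -0.1, -0.0]
gripper_width: 0.762
```

Call:
step_arm --pt "0 -0.1 0 0 0 0 60" --pt "0 -0.2 0 0 0 0 60" --pt "0 -0.3 0 0 0 0 60" --pt "0 -0.4 0 0 0 0 60" --pt "0 -0.5 0 0 0 0 60" --pt "0 -0.6 0 0 0 0 60" --pt "0 -0.7 0 0 0 0 60" --pt "0 -0.8 0 0 0 0 60" --pt "0 -0.8 0 0 0 0 60"

```text
time: 8.6
tool_pos: [0.464, -0.2228, 0.2311]
tool_rot: [-0.0, 0.026, 1.0, -0.001]
contact_force: [0.5, 0.4, 0.3]
gripper_width: 0.763
```

Run:
```python
from h import *
s=monitor.state();print(s["time"],s["tool_pos"],s["contact_force"])
q=[.5251,.1801,-.0443]
for c in("scene","top"):
    f=eyes.grab_frame(c);im=f["pixels"][:,:,::-1].copy()
    for n in("crank_large_grip","crank_small_grip"):
        for r in eyes.pinpoint(n,c)[:1]: print(c,n,np.round(r["uv"],1),round(r["p"],2),onz(f,r["uv"],.076).round(4))
    o=np.array([260,80]) if c=="scene" else np.array([200,110])
    for v in(1.8,1.9,2.0,2.1,2.2):
        a=v+1.142+q[2]; print(v,((proj(f,[[q[0]+.06*np.cos(a),q[1]+.06*np.sin(a),z] for z in(.098,.076)])-o)*4).round(0).tolist())
    cv2.imwrite(f"pics/{c}6.png",cv2.resize(im[o[1]:o[1]+145,o[0]:o[0]+190],None,fx=4,fy=4,interpolation=cv2.INTER_CUBIC))
    cv2.imwrite(f"pics/{c}6full.png",im)
```

```text
8.6 [ 0.46396158 -0.22276103  0.23113816] [0.54266916 0.4006221  0.28468055]
scene crank_large_grip [321.4 139.4] 0.73 [0.4644 0.1815 0.076 ]
scene crank_small_grip [304.  240.7] 0.59 [ 0.529  -0.0719  0.076 ]
1.8 [[258.0, 197.0], [258.0, 223.0]]
1.9 [[252.0, 203.0], [253.0, 229.0]]
2.0 [[248.0, 210.0], [248.0, 236.0]]
2.1 [[244.0, 218.0], [244.0, 244.0]]
2.2 [[241.0, 226.0], [241.0, 252.0]]
top crank_large_grip [259.1 246.2] 0.9 [0.4696 0.1859 0.076 ]
top crank_small_grip [395.  213.2] 0.67 [ 0.529  -0.0763  0.076 ]
1.8 [[210.0, 550.0], [218.0, 551.0]]
1.9 [[222.0, 552.0], [231.0, 553.0]]
2.0 [[235.0, 553.0], [243.0, 554.0]]
2.1 [[247.0, 553.0], [255.0, 554.0]]
2.2 [[260.0, 551.0], [268.0, 552.0]]
```

View pics/top6.png

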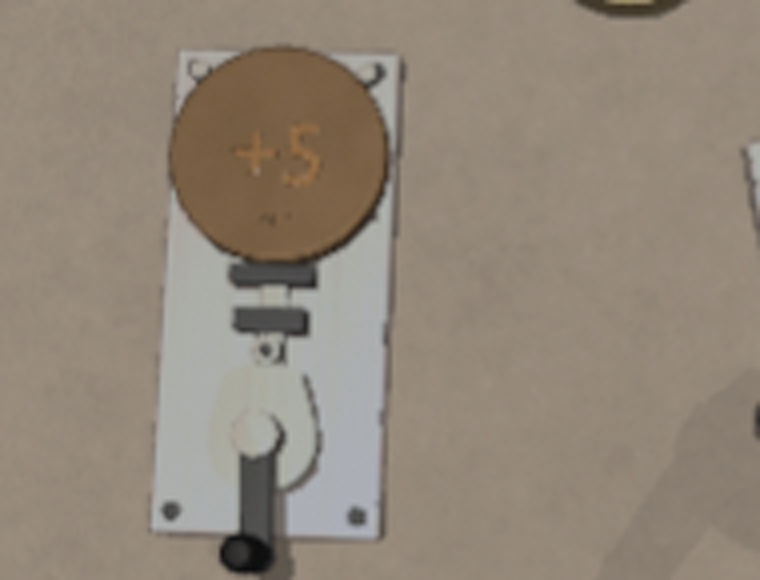

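View pics/scene6.png

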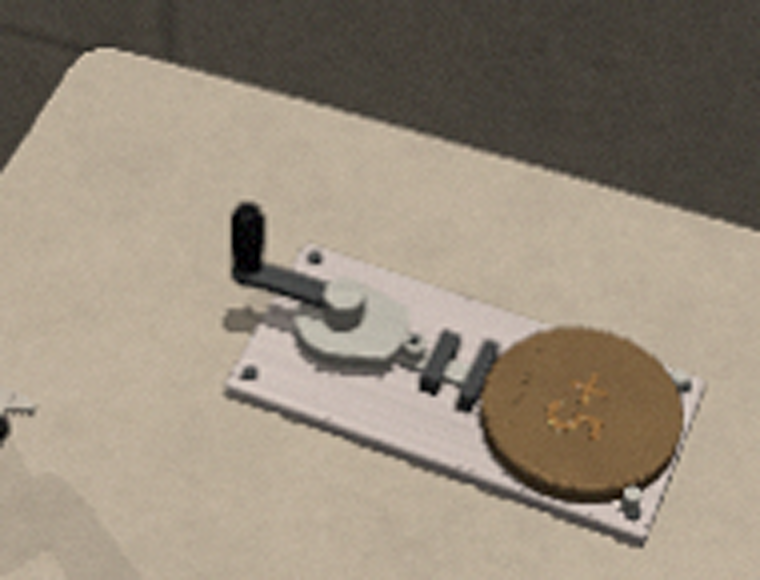

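The top view shows the jaw against the medallion. The grip top is at crop (237,552), against a predicted (235,553) for 2.0. The scene view shows it at (247,208), against (248,210). Both fit a crank value of 2.0.

```bash
python3 -c "
from h import *
print(manip.job_done())"
```

```text
the job is handed in; nothing more can be done
None
```

The large medallion is clamped. I turned its crank counter-clockwise from about 0.35 rad to about 2.0 rad, released the grip, moved the arm clear, and handed the job in at about 8.7 s.

- **Final position:** In both cameras the grip top sits within about 1 px of where it should be for 2.0 rad. The TCP-based estimate, taken while the grip was still held, was 2.003 rad. The jaw shows against the medallion and the arm points straight away from it.
- **Forces:** The forces I read after each move stayed around 5 N or less.
- **Small clamp:** The arm never went near it at working height. Its grip was measured at y of about −0.07 m both before and after. The readings varied by up to about 5 mm, which is the network's noise.
- **Disagreements:** The top-camera network put the large grip about 5 mm from where my fit had it, at [0.470, 0.186] instead of [0.465, 0.182]. The scene network and the pictures themselves agreed with the fit, so I kept it.

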